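Unlock the panel rack and hold up the blue frame for inspection

ROBOT

A 7-joint arm with a two-finger parallel gripper is mounted at the origin on the work surface. World frame = base frame: x ahead of the robot, y to its left, z up, the work surface at z = 0. Lengths are in m, angles in degrees, forces in N, time in s.
With the tool pointing down it reaches from about 0.425 to 0.875 m from the base axis. Payload 4.7 kg.
Tool frame: the origin (TCP) lies between the finger pads; the fingertips stand 19 mm ahead of it and the grasp point (between the pads) is the TCP; x points along the fingers, z is the direction in which the jaws open and shut, and the axes are right-handed (so a half turn about x gives the same grasp; the last joint's range is limited). The gripper opens to 87 mm and grips with 3 to 60 N. Pads are 19 mm wide; open, the fingers measure 117 mm over their backs; the gripper's body (75 mm by 190 mm) begins 51 mm behind the grasp point.
Start: joints at [-68.234, 18.392, -4.016, 83.108, 1.295, 78.541, -3.26], TCP at [0.233, 0.607, 0.242] pointing down, gripper open.
Joint ranges: [-163.93, 163.93], [-17.29, 119.83], [-79.2, 71.16], [3.27, 140.29], [-89.18, 269.18], [5.43, 117.66], [-154.24, 154.24]. Speed limits (degrees/s): [147.25, 147.25, 180, 180, 180, 180, 180].

INTERFACE

Orientations are given as [roll, pitch, yaw] about the fixed x, y, z axes, in that order (R = Rz(yaw) Ry(pitch) Rx(roll)).
In Python, from cell import monitor, read_camera, camera_model, env, regions_of gives the robot as it stands. The module is installed in compiled form; this text tells all that it offers.
- The arm moves only by the tool step_arm, never from a script. Its argument "deltas" is a list of rows, each a list of 5 numbers: the gripper's target within -1 to 1 (fully open at 1, half-way at 0, shut at -1), then the shift along the tool's x, y, z in m, then the turn about the tool's x in degrees. A call has 1 to 12 rows; each row is the pose to reach, as a shift and turn from the pose commanded when the call began, along the tool's axes at that moment; what a row does not reach only later rows make up. A row lasts 1/8 s, in which the tool goes at most 62.5 mm and 10.7 degrees, less where a joint would pass 70% of its speed; a pose out of reach is approached as far as the arm can. A call with a gripper value outside its range is refused whole. The fingers move at their own pace and stop on an object; "newtons" is the grip in N (left out, the last holds). Time passes only in rows, so rows that repeat a pose let the fingers close. It gives the time, the measured TCP pose, the force and the opening at its end, in the units of the state.
- monitor.get_obs(): the state, without advancing time (a new reading comes with each control period).
- read_camera(name): name is "scene" or "top" or "wrist"; returns (picture, depth): 420x560x3 uint8, red, green, blue; 420x560 float32, m along the optical axis (not along the pixel's ray), 0 where there is no reading.
- camera_model(name): a dict with "fx", "fy", "cx", "cy" (pixels), "k1" (the pictures are not rectified: a ray, as slopes to the right and down, at radius r is drawn at 1 + k1 r^2 times it, then the intrinsics apply), "xyz" and "attitude" of the camera in the world. Camera axes: x right, y down, z forward; pixel columns grow to the right and rows downward; lengths in m; the calibration is good to about 2 mm. A picture is of the moment at which its call begins: read the wrist's pose just before it. camera_model takes no time and is no camera call; for the wrist camera it gives the pose at the moment of the call.
- env.sign_off(): hands the job in, once; it reports no verdict.
Trained networks look in the newest picture that a camera, given by its name, has taken for a name from the list of things; names that differ only in an ending like _2 or _b are one class to them, and where a whole thing is asked for, a point or a joint stands for the part that bears it (a point fixed in the world has none). Each returns a list of dicts, best first, with "p" (0 to 1); they miss things now and then, are a little off and sometimes report something else, mostly with a low value. They report only what shows in the picture. A call takes as long as a camera call. They do not tell look-alikes from the thing itself.
- regions_of(camera, thing): "pixels" (420x560 bool, what is visible of it) and "pixel" ([column, row] in pixels, amid what is visible of it).
The state is a dict: "time_s": time; "qpos": joint angles; "joint_velocities": joint speeds; "effort": joint torques, N m; "tool_pos": TCP position; "tool_rot": TCP orientation; "force": force on the tool from outside, world axes, zero at the start; "wrist_torque": the same for the moment, N m; "grip_width": finger opening in m.
Only numpy, scipy, OpenCV 4.12 (cv2) and the standard library are available. Lean on these libraries where they do the work, as an engineer would, in place of code of your own. Each camera call takes 0.05 s, during which the arm holds its last target. There are 200 camera calls.

TASK

Slide the rack's hold-down bar by its red handle, sideways off the frames, all the way to its open stop and leave it there; then draw the blue-faced frame straight up out of its slot and tip it so that its blue face looks upward at about 45 degrees to the light. Finish while still holding it there, still, gripped in the fingers and touching nothing else, with the whole frame at least 15 cm above the bench; leave the two plain plywood frames, the glue bottle and the screwdriver where they are.

Things in the scene. Friction and masses are not known exactly. Their poses are not given: they have to be found in the camera images.
- rack: Fixed rack, yaw within 0.3 rad. Origin: bench level below the middle slot's centre; x across the slots (away from robot), y along them, z up. Grey base x +-155, y -165 to +105, 20 mm thick. Slots at x = -85, 0, +85, each 19 wide between wooden fins 8 thick, tops 60 above the bench, low cheeks at the ends; one upright frame in each. Guide rails of the hold-down bar at x = +-138.
- carriage (a joint): Travel (m) of the hold-down bar along the rack's -y: 0 to 0.012 at the start (locked, over the frames), 0.07 at the open stop, clear of them. Stays where left; moves at about 3 N. Aluminium bridge along rack x, 300 long, 16 wide, 176 to 190 mm above the bench (frame tops at 170), a 14 x 16 post at each end (x = +-138). Centre line at rack y = -50 mm minus travel. Locked, it blocks lifting.
- carriage_handle (a point): Centre of the top face of the red handle block on the middle of the hold-down bar; 232 mm above the bench. The block measures 44 mm along the rack's x, 22 mm along the rack's y and stands 42 mm above the bar, free on all sides. The point's axes are the rack's.
- blue_frame: Loose square frame 150 wide (own y), 150 tall (own z), 15 mm thick (own x), 0.14 to 0.28 kg; 70 x 70 window, members 40 wide. +x face and edges blue, -x side bare plywood. Stands upright in any one of the three slots, underside 20 and top edge 170 mm above the bench, blue face to the rack's +x (away from robot). Origin: centre of its underside; axes as the rack's at the start.
- ply_frame_a: Plain plywood frame of the same size and origin, upright in another slot; leave it.
- ply_frame_b: Plain plywood frame of the same size and origin, upright in another slot; leave it.
- glue_bottle: Closed white bottle with orange cap and yellow label, 56 mm diameter, 150 mm tall, standing beside the rack on its +y side; origin at the centre of its underside. Leave it.
- screwdriver: Screwdriver with a green handle lying on the bench beside the rack on its -y side; origin at its middle on the bench. Leave it.
Mind the look-alikes: they are no part of the job. Of the things that look like the blue_frame, the smaller one is meant. Several things have the shape of the screwdriver; the one meant has the colours described above.

How it is judged:
By the outcome, as a careful person would: the job done as asked, in the order asked, and still so for the second after the job is handed in, while the arm keeps its last pose, push and grip.
It also fails if it takes over 50 s, if anything falls off the work surface, if the arm or the gripper's body presses on something with over 40 N, if the wrist force passes 120 N, or if a joint passes its speed limit or range.

## Working session

There is one attempt and no reset: what is moved stays moved. The work goes in short steps, Python scripts to look and compute and a tool call to move; the robot and the scene stay as the last step left them, time stands still between calls to the robot, and variables do not carry over. Pictures are saved under pics/ and viewed, about 8 in all and at most 12, crops included, and the job is handed in when it is done.

Besides the shell and the picture viewer there is one more tool, called after "Request:" as name([rows], argument=value, ...), one row to a line, values as JSON. step_arm: Moves the arm, as the interface text tells. Its arguments: {"type":"object","properties":{"deltas":{"type":"array"},"newtons":{"type":"number"}},"required":["deltas"]}

```bash
mkdir -p pics; cat > h.py <<'E'
import numpy as np, cv2
from scipy.spatial.transform import Rotation as R
from cell import monitor, read_camera, camera_model, env, regions_of
def Rm(a): return R.from_euler('xyz',a,degrees=True).as_matrix()
def cloud(m,d):
    v,u=np.mgrid[0:420,0:560].astype(float)
    x=(u-m['cx'])/m['fx'];y=(v-m['cy'])/m['fy'];a,b=x.copy(),y.copy()
    for _ in range(8):
        s=1+m['k1']*(a*a+b*b);a,b=x/s,y/s
    P=np.stack([a*d,b*d,d],-1)
    return P@Rm(m['attitude']).T+np.array(m['xyz'])
def proj(m,p):
    q=(np.atleast_2d(p)-m['xyz'])@Rm(m['attitude']);a=q[:,0]/q[:,2];b=q[:,1]/q[:,2];s=1+m['k1']*(a*a+b*b)
    return np.c_[m['fx']*a*s+m['cx'],m['fy']*b*s+m['cy']]
def snap(n,f=None):
    m=camera_model(n);im,d=read_camera(n)
    if f: cv2.imwrite('pics/'+f,im[...,::-1])
    return m,im,d,cloud(m,d)
E
python3 - <<'E'
from h import *
for n in ['scene','top']:
    m,im,d,P=snap(n,n+'0.png'); print(n,m)
    for t in ['rack','carriage_handle','blue_frame','ply_frame_a','glue_bottle','screwdriver']:
        for r in regions_of(n,t)[:4]:
            k=r['pixels']&(d>0)
            print(t,round(r['p'],2),np.round(r['pixel']),k.sum(), np.round(np.median(P[k],0),3) if k.any() else '', np.round(np.percentile(P[k],[2,98],axis=0),3).tolist() if k.any() else '')
print(monitor.get_obs())
a=cv2.imread('pics/scene0.png');b=cv2.imread('pics/top0.png')
E
```

```text
scene {'fx': 446.22265034284476, 'fy': 446.22265034284476, 'cx': 276.55006613348644, 'cy': 200.77821407887475, 'k1': -0.11558625631021027, 'xyz': array([1.004489  , 0.31666766, 0.98653049]), 'attitude': array([-1.47267249e+02,  7.63156770e-02,  1.33204282e+02])}
rack 0.9 [311. 268.] 9768 [0.646 0.082 0.022] [[0.438, -0.058, 0.009], [0.749, 0.226, 0.229]]
carriage_handle 0.64 [316. 226.] 1685 [0.623 0.067 0.19 ] [[0.45, 0.025, 0.035], [0.736, 0.098, 0.234]]
carriage_handle 0.53 [411. 316.] 1028 [0.6   0.326 0.097] [[0.57, 0.3, 0.001], [0.614, 0.352, 0.152]]
blue_frame 0.73 [149. 185.] 4502 [ 0.787 -0.301  0.132] [[0.707, -0.376, 0.002], [0.865, -0.231, 0.209]]
blue_frame 0.69 [326. 274.] 1712 [0.661 0.139 0.139] [[0.641, 0.068, 0.053], [0.68, 0.201, 0.173]]
ply_frame_a 0.58 [364. 213.] 1570 [0.495 0.107 0.139] [[0.48, 0.034, 0.059], [0.513, 0.167, 0.173]]
ply_frame_a 0.58 [348. 238.] 1607 [0.578 0.123 0.137] [[0.56, 0.053, 0.057], [0.596, 0.183, 0.173]]
screwdriver 0.8 [258. 187.] 302 [ 0.558 -0.176  0.024] [[0.511, -0.201, 0.013], [0.679, -0.124, 0.029]]
screwdriver 0.78 [221. 148.] 
[... 1321 characters left out ...]
, -0.311, 0.029]]
{'time_s': 0.7, 'qpos': array([-68.23311658,  18.38964114,  -4.01811717,  83.10828684,
         1.2930751 ,  78.53965649,  -3.25863394]), 'joint_velocities': array([-0.03342861,  0.06951446, -0.0746022 ,  0.00816267,  0.01668945,
       -0.06014696,  0.02887812]), 'effort': array([ 8.92486441e-04, -4.90949106e+01, -4.02391730e-01, -3.12700438e+01,
       -6.38673920e-02,  3.37083440e-02,  1.94306745e-05]), 'tool_pos': array([0.23250739, 0.60701429, 0.24160623]), 'tool_rot': array([-1.61849144, 89.99254811, 67.42633539]), 'force': array([-0.7347695 , -0.37630663,  0.04656473]), 'wrist_torque': array([ 0.02174607, -0.01615801,  0.00339396]), 'grip_width': 0.08723154170186183}
```

View pics/scene0.png

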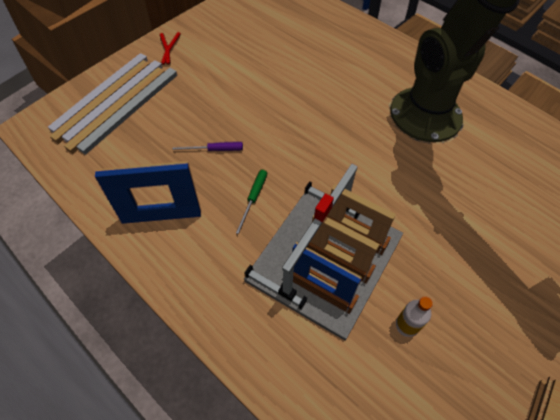

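View pics/top0.png

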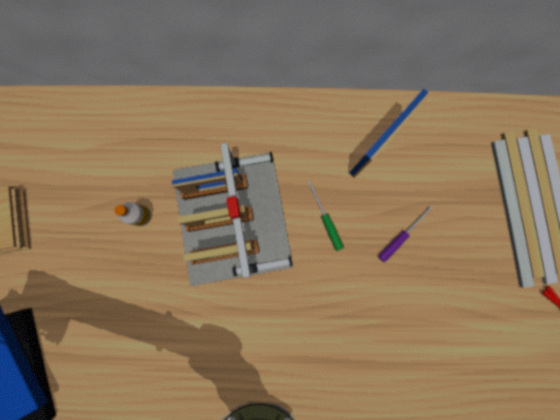

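The scene view shows the rack around (320,260). The red handle is at (323,207), the blue frame is in the far slot at (326,274), and the large blue decoy stands apart at (150,190). The top view agrees: the bar is at (233,207) and the blue frame at (205,182), with free bench around the rack.

Next I fit the rack pose.

```bash
python3 - <<'E'
from h import *
def line(p):
    c=np.median(p,0);u=np.linalg.svd(p-p.mean(0),full_matrices=False)[2][0];return p.mean(0),np.degrees(np.arctan2(u[1],u[0]))
for n in ['scene','top']:
    m,im,d,P=snap(n)
    box=(d>0)&(P[...,0]>.4)&(P[...,0]<.78)&(P[...,1]>-.12)&(P[...,1]<.25)
    red=box&(im[...,0]>120)&(im[...,1]<60)&(P[...,2]>.226)
    print(n,'handle',P[red].mean(0).round(4),red.sum(),np.ptp(P[red],axis=0))
    bar=box&(P[...,2]>.184)&(P[...,2]<.197)
    c,a=line(P[bar][:,:2]);print('bar',c.round(4),a, np.percentile(P[bar],[1,50,99],axis=0).round(3).tolist())
    for nm,t in [('b','blue_frame'),('p','ply_frame_a')]:
        for r in regions_of(n,t)[:2]:
            k=r['pixels']&box&(P[...,2]>.163)&(P[...,2]<.178)
            if k.sum()>20: c,a=line(P[k][:,:2]);print(nm,c.round(4),a,k.sum(),np.percentile(P[k],[1,50,99],axis=0).round(3).tolist())
o=monitor.get_obs();print(o['time_s'],Rm(o['tool_rot']).round(3).tolist())
E
```

```text
scene handle [0.5897 0.0566 0.2329] 169 [0.04220296 0.02644473 0.00721231]
bar [0.6052 0.06  ] 11.196603195120423 [[0.445, 0.023, 0.185], [0.632, 0.065, 0.191], [0.735, 0.09, 0.195]]
b [0.66   0.1383] 101.45741193902138 546 [[0.642, 0.057, 0.163], [0.66, 0.139, 0.17], [0.68, 0.201, 0.174]]
p [0.4939 0.103 ] 101.09275594762094 454 [[0.475, 0.022, 0.164], [0.494, 0.104, 0.17], [0.515, 0.167, 0.174]]
p [0.5763 0.1235] 101.28356911695757 475 [[0.559, 0.063, 0.163], [0.576, 0.124, 0.17], [0.594, 0.183, 0.174]]
top handle [0.5868 0.0548 0.2324] 195 [0.04201163 0.02420825 0.00920345]
bar [0.5837 0.0546] -168.71281190688163 [[0.445, 0.022, 0.187], [0.56, 0.052, 0.191], [0.732, 0.089, 0.194]]
b [0.6572 0.1341] -79.04796260518293 393 [[0.64, 0.056, 0.164], [0.657, 0.137, 0.17], [0.678, 0.197, 0.174]]
p [0.4914 0.1028] -80.10963414088687 369 [[0.476, 0.022, 0.166], [0.491, 0.104, 0.171], [0.509, 0.166, 0.174]]
p [0.5721 0.1243] 100.79219655852155 341 [[0.556, 0.038, 0.164], [0.572, 0.125, 0.17], [0.59, 0.183, 0.174]]
1.0 [[0.0, -0.934, 0.358], [0.0, 0.358, 0.934], [-1.0, -0.0, 0.0]]
```

Pointing down limits the tilt, so I first test how the arm treats an out-of-reach outward pose. This is done in free space.

Request:
step_arm([
  [1,-0.05,0,0.03,0],
  [1,-0.1,0,0.08,0],
  [1,-0.15,0,0.14,0],
  [1,-0.2,0,0.2,0],
  [1,-0.2,0,0.26,0],
  [1,-0.2,0,0.32,0],
  [1,-0.2,0,0.38,0],
  [1,-0.2,0,0.44,0],
  [1,-0.2,0,0.44,0],
  [1,-0.2,0,0.44,0],
])

```text
time_s: 2.25
tool_pos: [0.3114, 0.8026, 0.3822]
tool_rot: [-15.8, 88.8, 53.7]
force: [-0.2, 0.0, -0.1]
grip_width: 0.0874
```

Request:
step_arm([
  [1,-0.05,0,0.06,0],
  [1,-0.05,0,0.12,0],
  [1,-0.05,0,0.18,0],
  [1,-0.05,0,0.2,0],
])

```text
time_s: 2.75
tool_pos: [0.3157, 0.8282, 0.3704]
tool_rot: [2.3, 85.8, 72.1]
force: [0.3, 0.9, -1.1]
grip_width: 0.087
```

```bash
python3 - <<'E'
from h import *
o=monitor.get_obs();print(o['time_s'],o['tool_pos'],Rm(o['tool_rot']).round(3).tolist(),o['qpos'].round(1))
E
```

```text
2.75 [0.31572989 0.82817265 0.37043371] [[0.023, -0.938, 0.345], [0.07, 0.346, 0.936], [-0.997, 0.003, 0.074]] [-68.9  59.9 -55.2   3.3  53.7 114.   -2.2]
```

Request:
step_arm([
  [1,0,0,-0.06,0],
  [1,0,0,-0.12,0],
  [1,0,0,-0.18,0],
  [1,0,0,-0.24,0],
  [1,0,0,-0.24,0],
])

```text
time_s: 3.38
tool_pos: [0.2363, 0.6035, 0.3529]
tool_rot: [-5.2, 85.8, 64.2]
force: [1.1, -0.8, 2.5]
grip_width: 0.0868
```

Two findings: the commanded pose follows the reached pose, and a small outward tilt picked up at the reach limit persists. So I can build up tilt by repeatedly pushing at the reach limit. Next I compute the move to the handle.

```bash
cat >> h.py <<'E'
ex=np.array([.9810,.1942,0]);ey=np.array([-.1942,.9810,0])
def to(p,align=True):
    o=monitor.get_obs();M=Rm(o['tool_rot']);x,y,z=M.T
    t=ex-x*(ex@x);t/=np.linalg.norm(t)
    turn=np.degrees(np.arctan2(np.cross(z,t)@x,z@t))
    print('t',o['time_s'],'pos',o['tool_pos'].round(4),'w',round(o['grip_width'],4),'F',o['force'].round(1),'q',o['qpos'].round(1))
    print('xaxis rack',(x@ex).round(3),(x@ey).round(3),'elev z',np.degrees(np.arcsin(z[2])).round(2))
    for q in np.atleast_2d(p): print('->',q,'delta',(M.T@(q-o['tool_pos'])).round(4),'turn',turn.round(1))
E
python3 - <<'E'
from h import *
to([[.588,.0557,.30],[.588,.0557,.218]])
E
```

```text
t 3.375 pos [0.2363 0.6035 0.3529] w 0.0868 F [ 1.1 -0.8  2.5] q [-20.8  30.5 -76.2  75.   31.7  92.4 -21.9]
xaxis rack 0.044 0.058 elev z 4.19
-> [0.588  0.0557 0.3   ] delta [ 0.0279 -0.5218 -0.3918] turn 58.3
-> [0.588  0.0557 0.218 ] delta [ 0.1097 -0.5213 -0.3978] turn 58.3
```

Request:
step_arm([
  [1,0.003,-0.05,-0.036,6],
  [1,0.005,-0.095,-0.071,11],
  [1,0.008,-0.142,-0.107,16],
  [1,0.01,-0.19,-0.142,22],
  [1,0.013,-0.237,-0.178,27],
  [1,0.015,-0.285,-0.214,32],
  [1,0.018,-0.332,-0.249,37],
  [1,0.02,-0.38,-0.285,43],
  [1,0.023,-0.427,-0.32,48],
  [1,0.025,-0.475,-0.356,53],
  [1,0.028,-0.522,-0.392,58.3],
  [1,0.028,-0.522,-0.392,58.3],
])

```text
time_s: 4.88
tool_pos: [0.5911, 0.0511, 0.2983]
tool_rot: [54.8, 85.8, 65.3]
force: [-0.3, 0.0, 0.5]
grip_width: 0.0872
```

```bash
python3 - <<'E'
from h import *
to([[.588,.0557,.30],[.588,.0557,.218]])
m,im,d,P=snap('wrist','w1.png')
E
```

```text
t 4.875 pos [0.5911 0.0511 0.2983] w 0.0872 F [-0.3  0.   0.5] q [ 44.4  17.2 -60.8  86.8  11.9  82.1  -5.7]
xaxis rack 0.043 0.059 elev z 2.41
-> [0.588  0.0557 0.3   ] delta [-0.0014  0.0052 -0.0022] turn -0.6
-> [0.588  0.0557 0.218 ] delta [ 0.0803  0.0003 -0.0056] turn -0.6
```

View pics/w1.png

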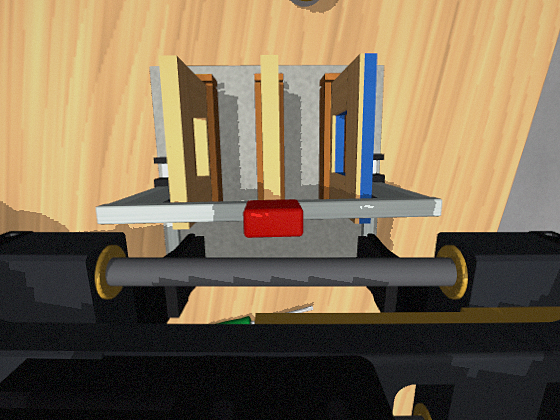

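The wrist view shows the red handle at (273,218), centred between the open fingers, and the blue frame at (368,140) on the right. Next I descend and grip.

Request:
step_arm([
  [1,0.03,0.003,-0.005,-0.6],
  [1,0.055,0,-0.005,-0.6],
  [1,0.08,0,-0.005,-0.6],
  [1,0.08,0,-0.005,-0.6],
  [-0.5,0.08,0,-0.005,-0.6],
  [-0.5,0.08,0,-0.005,-0.6],
  [-0.5,0.08,0,-0.005,-0.6],
  [-0.5,0.08,0,-0.005,-0.6],
], newtons=20)

```text
time_s: 5.92
tool_pos: [0.5869, 0.0626, 0.2205]
tool_rot: [52.4, 85.8, 64.2]
force: [-0.2, -0.1, -0.3]
grip_width: 0.0548
```

Request:
step_arm([
  [-0.5,0,-0.004,0,0],
  [-0.5,0,-0.004,0,0],
  [-0.5,0,-0.004,0,0],
])

```text
time_s: 6.3
tool_pos: [0.5867, 0.0585, 0.22]
tool_rot: [54.1, 85.8, 65.8]
force: [-4.5, -1.1, 5.5]
grip_width: 0.0443
```

```bash
python3 - <<'E'
from h import *
to([[.588,.0557,.218]])
E
```

```text
t 6.3 pos [0.5867 0.0585 0.22  ] w 0.0443 F [-4.5 -1.1  5.5] q [ 43.6  19.5 -60.1  94.   14.1  73.8  -6.6]
xaxis rack 0.042 0.059 elev z 2.44
-> [0.588  0.0557 0.218 ] delta [ 0.0018 -0.0031  0.0006] turn 0.6
```

Gripped at 44 mm. I now pull along the rack's -y.

Request:
step_arm([
  [-0.5,0,-0.012,0,0],
  [-0.5,-0.001,-0.025,0,0],
  [-0.5,-0.002,-0.038,0,0],
  [-0.5,-0.003,-0.05,0,0],
  [-0.5,-0.003,-0.06,0,0],
  [-0.5,-0.004,-0.066,0,0],
  [-0.5,-0.004,-0.072,0,0],
  [-0.5,-0.004,-0.074,0,0],
  [-0.5,-0.004,-0.074,0,0],
])

```text
time_s: 7.42
tool_pos: [0.5991, -0.0031, 0.2199]
tool_rot: [60.8, 85.2, 73.1]
force: [-11.9, 16.1, 9.0]
grip_width: 0.0444
```

```bash
python3 - <<'E'
from h import *
to([.588,.0557,.218])
print((monitor.get_obs()['tool_pos']-[.5867,.0585,.22])@ey)
E
```

```text
t 7.425 pos [ 0.5991 -0.0031  0.2199] w 0.0444 F [-11.9  16.1   9. ] q [ 47.9  21.3 -58.8  92.1  14.3  74.8  -0.1]
xaxis rack 0.039 0.073 elev z 2.33
-> [0.588  0.0557 0.218 ] delta [0.0063 0.0595 0.0015] turn 1.1
-0.06279457149902484
```

Request:
step_arm([
  [1,0,0.004,0,0],
  [1,0,0.008,0,0],
  [1,0,0.008,0,0],
  [1,-0.04,0.008,0,0],
  [1,-0.09,0.008,0,0],
  [1,-0.1,0.05,0.03,0],
  [1,-0.1,0.1,0.05,0],
  [1,-0.1,0.14,0.06,0],
  [1,-0.1,0.14,0.06,0],
])

```text
time_s: 8.55
tool_pos: [0.6287, 0.1332, 0.3307]
tool_rot: [52.9, 85.6, 65.1]
force: [0.5, -0.5, 0.8]
grip_width: 0.087
```

```bash
python3 - <<'E'
from h import *
for n in ['scene','top']:
    m,im,d,P=snap(n,n+'2.png')
    box=(d>0)&(P[...,0]>.4)&(P[...,0]<.78)&(P[...,1]>-.12)&(P[...,1]<.25)
    red=box&(im[...,0]>120)&(im[...,1]<60)&(P[...,2]>.226)&(P[...,2]<.24)
    if red.sum()>10: print(n,'handle',P[red].mean(0).round(4),red.sum(), ((P[red].mean(0)-([.5897,.0566,0] if n=='scene' else [.5868,.0548,0]))@np.c_[ex,ey]).round(4))
    blue=box&(im[...,2]>60)&(im[...,2]>2*im[...,0])&(P[...,2]>.166)&(P[...,2]<.175)
    if blue.sum()>10:
        p=P[blue]; print('blue top',p.mean(0).round(4),blue.sum(),'rack x,y pct',np.percentile(p@np.c_[ex,ey],[1,50,99],axis=0).round(4).tolist())
to([[.658,.128,.30],[.658,.128,.155]])
E
```

```text
scene handle [ 0.6064 -0.0084  0.2327] 96 [ 0.0037 -0.067 ]
blue top [0.623  0.1338 0.1703] 515 rack x,y pct [[0.4987, -0.0732], [0.6731, 0.021], [0.6811, 0.0711]]
top handle [ 0.5995 -0.0069  0.2323] 186 [ 0.0005 -0.0629]
blue top [0.5978 0.0672 0.1704] 262 rack x,y pct [[0.4947, -0.0774], [0.5892, -0.0536], [0.6781, 0.0001]]
t 8.65 pos [0.6298 0.1278 0.33  ] w 0.0872 F [ 0.3 -0.5 -0.7] q [ 31.3  23.8 -59.8  76.9  17.8  87.2 -14.2]
xaxis rack 0.044 0.059 elev z 2.58
-> [0.658 0.128 0.3  ] delta [ 0.0309 -0.0074  0.0263] turn 0.6
-> [0.658 0.128 0.155] delta [ 0.1755 -0.0158  0.0197] turn 0.6
```

View pics/scene2.png

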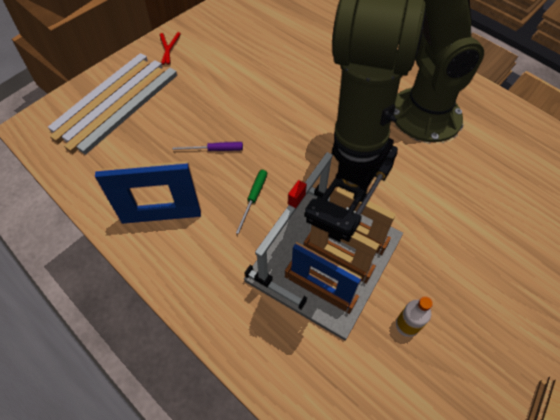

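The scene view shows the bar with its red handle at (297,193), slid to the end of its rails next to the stop block, and clear of the frames. The handle travelled 63 mm until it met about 18 N, which fits a start offset of about 7 mm. Next I grip the blue frame.

Request:
step_arm([
  [1,0.02,-0.007,0.027,0.6],
  [1,0.05,-0.009,0.026,0.6],
  [1,0.09,-0.011,0.025,0.6],
  [1,0.13,-0.014,0.023,0.6],
  [1,0.16,-0.015,0.021,0.6],
  [1,0.1775,-0.0155,0.021,0.6],
  [1,0.1775,-0.0155,0.021,0.6],
  [1,0.1775,-0.0155,0.021,0.6],
])

```text
time_s: 9.65
tool_pos: [0.6597, 0.1292, 0.1547]
tool_rot: [52.1, 85.7, 63.2]
force: [1.3, -0.1, -0.4]
grip_width: 0.087
```

```bash
python3 - <<'E'
from h import *
to([[.6596,.1285,.153]])
E
```

```text
t 9.65 pos [0.6597 0.1292 0.1547] w 0.087 F [ 1.3 -0.1 -0.4] q [ 28.1  32.7 -55.1  86.9  24.9  71.1 -18.1]
xaxis rack 0.046 0.059 elev z 2.65
-> [0.6596 0.1285 0.153 ] delta [ 0.0016 -0.0008 -0.0003] turn 0.0
```

Request:
step_arm([
  [-0.3,0,0,0,0],
  [-0.3,0,0,0,0],
  [-0.3,0,0,0,0],
  [-1,0,0,0,0],
  [-1,0,0,0,0],
  [-1,0,0,0,0],
  [-1,0,0,0,0],
  [-1,0,0,0,0],
], newtons=35)

```text
time_s: 10.65
tool_pos: [0.6586, 0.1293, 0.1532]
tool_rot: [53.7, 85.8, 64.9]
force: [-3.8, -1.1, 7.1]
grip_width: 0.0154
```

Request:
step_arm([
  [-1,-0.01,0.0006,0.0005,0],
  [-1,-0.025,0.0015,0.0012,0],
  [-1,-0.045,0.0026,0.002,0],
  [-1,-0.07,0.004,0.0032,0],
  [-1,-0.1,0.0058,0.0046,0],
  [-1,-0.14,0.008,0.0064,0],
  [-1,-0.18,0.0104,0.0083,0],
  [-1,-0.22,0.0128,0.01,0],
  [-1,-0.26,0.015,0.012,0],
  [-1,-0.28,0.0162,0.0127,0],
  [-1,-0.28,0.0162,0.0127,0],
], newtons=50)

```text
time_s: 12.02
tool_pos: [0.6595, 0.13, 0.4373]
tool_rot: [50.5, 85.5, 61.7]
force: [-0.1, 0.5, -2.7]
grip_width: 0.0148
```

```bash
python3 - <<'E'
from h import *
to([[.6596,.1285,.153]])
snap('scene','scene3.png')
E
```

```text
t 12.025 pos [0.6595 0.13   0.4373] w 0.0148 F [-0.1  0.5 -2.7] q [ 23.2  27.5 -58.1  59.2  21.1 100.5 -14.9]
xaxis rack 0.05 0.06 elev z 2.85
-> [0.6596 0.1285 0.153 ] delta [ 0.2834 -0.0186 -0.0144] turn 0.1
```

View pics/scene3.png

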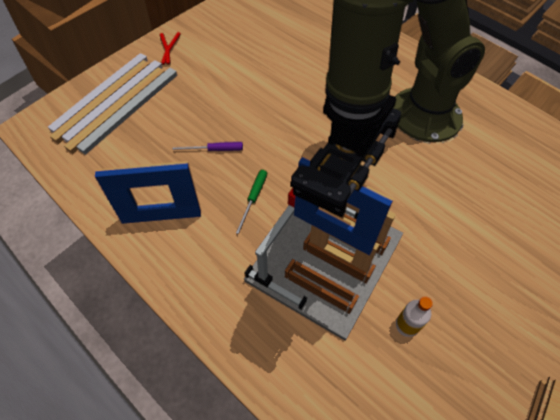

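The frame at (340,215) is out of the slot and held; the empty slot shows at (320,285). Next I go to the reach limit outward to accumulate tilt.

Request:
step_arm([
  [-1,-0.01,0,0.04,0],
  [-1,-0.02,0,0.1,0],
  [-1,-0.03,0,0.16,0],
  [-1,-0.04,0,0.22,0],
  [-1,-0.04,0,0.28,0],
  [-1,-0.04,0,0.34,0],
  [-1,-0.04,0,0.4,0],
  [-1,-0.04,0,0.46,0],
  [-1,-0.04,0,0.52,0],
  [-1,-0.04,0,0.58,0],
  [-1,-0.04,0,0.64,0],
  [-1,-0.04,0,0.7,0],
])

```text
time_s: 13.58
tool_pos: [0.9075, 0.2205, 0.2814]
tool_rot: [37.9, 84.0, 48.9]
force: [-0.7, -0.1, 1.0]
grip_width: 0.0143
```

```bash
python3 - <<'E'
from h import *
to([[.6596,.1285,.437]])
E
```

```text
t 13.575 pos [0.9075 0.2205 0.2814] w 0.0143 F [-0.7 -0.1  1. ] q [-13.6  65.4 -10.8   3.3   7.  106.4  -4.5]
xaxis rack 0.083 0.064 elev z 4.73
-> [0.6596 0.1285 0.437 ] delta [-0.179  -0.0324 -0.247 ] turn -0.1
```

Request:
step_arm([
  [-1,-0.01,0,0.06,0],
  [-1,-0.01,0,0.12,0],
  [-1,-0.01,0,0.3,0],
  [-1,-0.01,0,0.6,0],
])

```text
time_s: 14.08
tool_pos: [0.9421, 0.2232, 0.2572]
tool_rot: [23.1, 80.7, 34.0]
force: [0.1, 0.2, -3.2]
grip_width: 0.0146
```

Request:
step_arm([
  [-1,-0.01,0,0.6,0],
  [-1,-0.01,0,0.6,0],
])

```text
time_s: 14.32
tool_pos: [0.9681, 0.2258, 0.2428]
tool_rot: [17.9, 77.6, 28.7]
force: [-0.8, -0.4, -2.2]
grip_width: 0.0149
```

```bash
python3 - <<'E'
from h import *
to([[.6596,.1285,.437]])
E
```

```text
t 14.325 pos [0.9681 0.2258 0.2428] w 0.0149 F [-0.8 -0.4 -2.2] q [-14.8  69.6  57.2   3.4 -59.8  96.7  -1.8]
xaxis rack 0.204 0.064 elev z 11.75
-> [0.6596 0.1285 0.437 ] delta [-0.2576 -0.0228 -0.2747] turn -0.0
```

Request:
step_arm([
  [-1,-0.3,0,0.6,0],
  [-1,-0.3,0,0.6,0],
  [-1,-0.3,0,0.6,0],
])

```text
time_s: 14.7
tool_pos: [0.9697, 0.2186, 0.2966]
tool_rot: [14.6, 74.5, 25.4]
force: [-0.4, -1.3, -3.3]
grip_width: 0.0147
```

```bash
python3 - <<'E'
from h import *
to([[.6596,.1285,.437]])
E
```

```text
t 14.7 pos [0.9697 0.2186 0.2966] w 0.0147 F [-0.4 -1.3 -3.3] q [-14.4  66.8  65.2   3.4 -67.7  96.7  -1.3]
xaxis rack 0.26 0.066 elev z 15.03
-> [0.6596 0.1285 0.437 ] delta [-0.2207 -0.0184 -0.2738] turn 0.0
```

Request:
step_arm([
  [-1,-0.15,0,0.6,0],
  [-1,-0.15,0,0.6,0],
  [-1,-0.15,0,0.6,0],
])

```text
time_s: 15.08
tool_pos: [0.983, 0.2168, 0.3197]
tool_rot: [12.3, 71.1, 23.0]
force: [0.5, 0.2, -2.3]
grip_width: 0.0148
```

Request:
step_arm([
  [-1,-0.15,0,0.6,0],
  [-1,-0.15,0,0.6,0],
  [-1,-0.15,0,0.6,0],
])

```text
time_s: 15.45
tool_pos: [0.9931, 0.2137, 0.3494]
tool_rot: [10.6, 67.7, 21.2]
force: [0.3, -0.4, -1.1]
grip_width: 0.0144
```

```bash
python3 - <<'E'
from h import *
to([[.6596,.1285,.437]])
E
```

```text
t 15.45 pos [0.9931 0.2137 0.3494] w 0.0144 F [ 0.3 -0.4 -1.1] q [-13.9  64.4  69.1   3.3 -71.7  92.5  -0.8]
xaxis rack 0.374 0.066 elev z 21.9
-> [0.6596 0.1285 0.437 ] delta [-0.2107 -0.0115 -0.2857] turn 0.2
```

Request:
step_arm([
  [-1,-0.1,0,0.6,0],
  [-1,-0.1,0,0.6,0],
  [-1,-0.1,0,0.6,0],
])

```text
time_s: 15.82
tool_pos: [1.0055, 0.2116, 0.3717]
tool_rot: [9.4, 64.4, 19.9]
force: [0.1, 0.6, -2.3]
grip_width: 0.0145
```

Request:
step_arm([
  [-1,-0.1,0,0.6,0],
  [-1,-0.1,0,0.6,0],
  [-1,-0.1,0,0.6,0],
])

```text
time_s: 16.2
tool_pos: [1.0147, 0.209, 0.4013]
tool_rot: [8.5, 61.0, 18.8]
force: [-0.4, 0.0, -2.5]
grip_width: 0.0147
```

Request:
step_arm([
  [-1,-0.1,0,0.6,0],
  [-1,-0.1,0,0.6,0],
  [-1,-0.1,0,0.6,0],
])

```text
time_s: 16.58
tool_pos: [1.0203, 0.2056, 0.4355]
tool_rot: [7.7, 57.6, 18.0]
force: [0.7, -0.1, -1.6]
grip_width: 0.0148
```

```bash
python3 - <<'E'
from h import *
to([[.6596,.1285,.437]])
E
```

```text
t 16.575 pos [1.0203 0.2056 0.4355] w 0.0148 F [ 0.7 -0.1 -1.6] q [-13.1  60.6  69.7   3.3 -72.4  86.1  -0.3]
xaxis rack 0.532 0.063 elev z 32.07
-> [0.6596 0.1285 0.437 ] delta [-0.1978 -0.0038 -0.3113] turn 0.3
```

Request:
step_arm([
  [-1,-0.05,0,0.6,0],
  [-1,-0.05,0,0.6,0],
  [-1,-0.05,0,0.6,0],
])

```text
time_s: 16.95
tool_pos: [1.0286, 0.2035, 0.4626]
tool_rot: [7.2, 54.3, 17.3]
force: [-0.4, -0.2, -1.1]
grip_width: 0.0143
```

Request:
step_arm([
  [-1,-0.05,0,0.6,0],
  [-1,-0.05,0,0.6,0],
  [-1,-0.05,0,0.6,0],
])

```text
time_s: 17.32
tool_pos: [1.0332, 0.2006, 0.4961]
tool_rot: [6.6, 50.9, 16.7]
force: [0.4, 0.0, -1.3]
grip_width: 0.0145
```

Request:
step_arm([
  [-1,-0.05,0,0.6,0],
  [-1,-0.05,0,0.6,0],
  [-1,-0.05,0,0.6,0],
])

```text
time_s: 17.7
tool_pos: [1.0338, 0.1967, 0.5337]
tool_rot: [6.2, 47.6, 16.1]
force: [-0.8, 1.3, -1.1]
grip_width: 0.0146
```

```bash
python3 - <<'E'
from h import *
to([[.6596,.1285,.437]])
E
```

```text
t 17.7 pos [1.0338 0.1967 0.5337] w 0.0146 F [-0.8  1.3 -1.1] q [-12.6  56.4  69.7   3.3 -72.6  80.2  -0. ]
xaxis rack 0.672 0.058 elev z 42.14
-> [0.6596 0.1285 0.437 ] delta [-0.184   0.0007 -0.3466] turn 0.4
```

Request:
step_arm([
  [-1,-0.05,0,0.6,0],
  [-1,-0.05,0,0.6,0],
  [-1,-0.05,0,0.6,0],
])

```text
time_s: 18.08
tool_pos: [1.0306, 0.1919, 0.5746]
tool_rot: [5.9, 44.2, 15.6]
force: [-0.7, -0.1, -2.2]
grip_width: 0.0145
```

Request:
step_arm([
  [-1,-0.015,0,-0.02,0],
  [-1,-0.04,0,-0.055,0],
  [-1,-0.065,0,-0.09,0],
  [-1,-0.09,0,-0.13,0],
  [-1,-0.11,0,-0.16,0],
  [-1,-0.12,0,-0.17,0],
  [-1,-0.12,0,-0.17,0],
  [-1,-0.12,0,-0.17,0],
  [-1,-0.12,0,-0.17,0],
])

```text
time_s: 19.2
tool_pos: [0.8305, 0.154, 0.5359]
tool_rot: [5.8, 44.3, 15.6]
force: [-0.0, 0.4, -2.6]
grip_width: 0.0141
```

```bash
python3 - <<'E'
from h import *
to([[.6596,.1285,.437]])
o=monitor.get_obs(); c=o['tool_pos']+Rm(o['tool_rot'])@[.05,0,0]
for n in ['scene','top']:
    m,im,d,P=snap(n,n+'4.png'); I=im.astype(int)
    k=(d>0)&(I[...,2]>50)&(I[...,2]>1.6*I[...,0])&(I[...,2]>1.3*I[...,1])&(np.linalg.norm(P-c,axis=-1)<.16)&(P[...,2]>.2)
    p=P[k]; print(n,k.sum(),proj(m,c).round())
    if k.sum()>50:
        for _ in range(4):
            q=p.mean(0);v=np.linalg.svd(p-q,full_matrices=False)[2][2];v*=np.sign(v[2]);p=p[abs((p-q)@v)<.006]
        print('normal',v.round(3),'elev',np.degrees(np.arcsin(v[2])).round(1),'zmin/max',np.percentile(P[k][:,2],[0.5,99.5]).round(3),len(p))
    if n=='top':
        red=(I[...,0]>120)&(I[...,1]<60)&(P[...,2]>.226)&(P[...,2]<.24); print('handle',P[red].mean(0))
E
```

```text
t 19.2 pos [0.8305 0.154  0.5359] w 0.0141 F [-0.   0.4 -2.6] q [-62.2  19.3  70.2  73.1 -34.8  56.7  17. ]
xaxis rack 0.713 0.055 elev z 45.38
-> [0.6596 0.1285 0.437 ] delta [-0.0536  0.0019 -0.1917] turn 0.4
scene 10136 [[263. 277.]]
normal [0.718 0.103 0.689] elev 43.5 zmin/max [0.472 0.583] 10030
top 576 [[147.   2.]]
normal [0.682 0.081 0.727] elev 46.6 zmin/max [0.507 0.607] 562
handle [ 0.59847715 -0.00789819  0.2321789 ]
```

View pics/scene4.png

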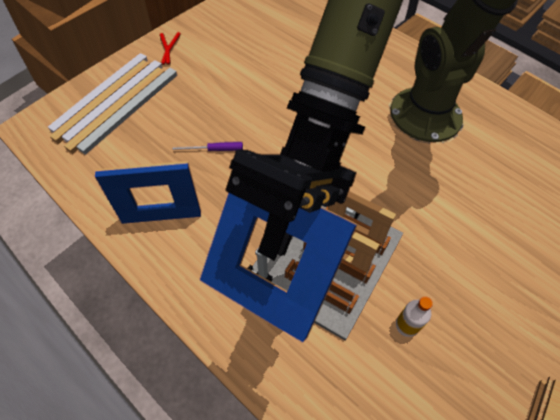

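The frame is held in the open at (280,265) with its blue face up at 43.5 to 46.6°. Its lowest point is about 0.47 m, the bar is still open, and the bottle and the green-handled screwdriver's surroundings look as before. I settle, check stillness and sign off.

Request:
step_arm([
  [-1,0,0,0,0],
  [-1,0,0,0,0],
  [-1,0,0,0,0],
  [-1,0,0,0,0],
])

```text
time_s: 19.8
tool_pos: [0.83, 0.1539, 0.5364]
tool_rot: [5.9, 44.3, 15.6]
force: [0.1, 0.4, -2.1]
grip_width: 0.0146
```

```bash
python3 - <<'E'
from h import *
m,im,d,P=snap('top')
for t in ['ply_frame_a','glue_bottle','screwdriver']:
    for r in regions_of('top',t)[:2]:
        k=r['pixels']&(d>0); print(t,round(r['p'],2),np.median(P[k],0).round(3))
to([0,0,0]); print(abs(monitor.get_obs()['joint_velocities']).max())
print(env.sign_off())
E
```

```text
ply_frame_a 0.95 [0.493 0.084 0.17 ]
ply_frame_a 0.78 [0.574 0.109 0.167]
glue_bottle 0.5 [ 0.587 -0.01   0.19 ]
screwdriver 0.98 [ 0.546 -0.181  0.023]
screwdriver 0.71 [ 0.517 -0.342  0.024]
t 20.0 pos [0.8299 0.154  0.5364] w 0.0145 F [-0.9 -0.1 -1.6] q [-62.3  19.2  70.2  73.1 -34.7  56.7  17. ]
xaxis rack 0.714 0.056 elev z 45.41
-> [0 0 0] delta [-0.2274 -0.0247 -0.9736] turn 0.5
0.11864635750518802
the job is handed in; nothing more can be done
None
```

I slid the hold-down bar by its red handle to the open stop, drew the blue frame straight up out of its slot and tipped it. It was handed in still held, at 20.0 s of the 50 s.

The moves only let the tool turn about its own axis. I got the tilt by pushing repeatedly at the reach limit, where the arm leans the tool outward and keeps the lean, then pulled back over the bench.

**Last checks**
- **Bar:** the handle travelled about 63 mm and met about 18 N, which fits the stop if it started about 7 mm along. Its start travel could not be measured exactly. The handle stayed put afterwards.
- **Blue frame:** the face is at 43.5° (scene camera), 46.6° (top camera) and 45.4° (tool). The lowest point seen is about 0.47 m up. The grip is 14.5 mm wide at 50 N, and the joints were still (at most 0.12°/s).
- **Plain frames and screwdriver:** both plain frames are still upright in their slots. Their median points shifted by up to 22 mm along the slots, probably because the bar no longer hides that end, but I did not check this separately. The screwdriver matches its first reading to about 3 mm.
- **Glue bottle (check failed):** the network's last answer for it, at p 0.5, was a point on the bar. I relied on the scene picture, where the bottle looks unmoved.
- **Joint 3:** it ended at 70.2°, inside its 71.16° limit but close to it.

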